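# Press a lens barrel into the V saddles of its magnifier stand

### The job

The lens barrel for the bench magnifier is in its closed case: the back edge of the loose lid is tucked under two catches, so tip the lid up by the orange tab at its front, draw it out and off, and lay it flat, right way up, on the worktop. Then take the barrel out and seat it in the two V saddles of the stand, lying along them with its middle between the saddles, and press it down firmly, without forcing it, so that all four self-adhesive pads take hold. Finish while you are still holding it pressed there; leave the thread spools and the glue tube as they are.

Things in the scene. Friction and masses are not known exactly. Their poses are not given: they have to be found in the camera images.
- case: dark blue-green open-topped box, 98 (x) x 132 (y) mm, rim 52 mm high, fixed; walls 3 mm, floor 4 mm. Origin: centre of its underside; x points to its back, z up. Inside, two black foam rests, 14 mm wide, 44 mm either side of the middle along y, 18 mm high, carry the barrel; between them the floor is clear over 74 mm, with 30 mm free on each side of the barrel
- lid: loose light grey lid on the case: plate 96 (x) x 132 (y) x 4 mm, about 0.12 kg; under it a rim 4 mm high drops 3 mm clear inside the case walls. Origin: centre of the plate's underside (4 mm above the worktop when laid flat); x to its back edge, z up. To free it, tip the front up about 0.2 rad about the back edge, draw it about 15 mm to the front, then lift
- lid_tab (a point): centre of the top of the orange upright tab at the front of the lid: 12 mm thick along the lid's x, 34 mm wide along y, 25 mm high above the plate; 39 mm in front of the lid's origin, 29 mm above it. Fingers may close across its thickness or its width. Axes as the lid's
- lid_back (a point): middle of the lid's back edge, on the plate's underside, 48 mm behind the lid's origin. The worktop between case and stand, in front of the spools and the tube, is free for the lid
- case_back (a point): fixed to the case: where the middle of the lid's back edge lies while closed, 42 mm behind the case's origin, 52 mm up. Two steel catches, 22 mm wide, 40 mm either side of it along y, reach 6 mm over the lid's back edge, with 3 mm of air above the plate; their tops are 62 mm high
- barrel: black lens barrel with two brass rings and glass at both ends, a cylinder 32 mm in diameter and 104 mm long, 0.1 to 0.21 kg, the same both ways round. Starts in the case under the lid, along the case's y, axis 26 mm above the case's underside. Origin: on its axis at mid length; its y is the axis (it may roll about it). More than 45 N against the stand would crack it
- stand: magnifier stand, fixed: pale aluminium foot 88 (x) x 108 (y) x 6 mm with two black V saddles, each 16 mm thick along y, 54 mm across, 42 mm high, centred 34 mm either side of the middle along y, so 52 mm between them are clear for fingers down to the foot. Flanks at 45 degrees, open upward. Origin: centre of its underside; y runs along the V, z up
- stand_seat (a point): where the barrel's origin lies when it is seated: on the line of the V, midway between the saddles, 48 mm above the stand's underside; axes as the stand's. If the hand stands a millimetre to one side or turned, one flank carries all the push and the other none: ease sideways with the force until both carry alike, pressing with some 10 to 20 N; the barrel may be gripped or pressed from on top
- pad_left_near: pale yellow self-adhesive pad, 18 x 14 x 2 mm, on the -x flank of the +y saddle (stand axes), 12 mm beside and 12 mm below the seat line; origin at its centre, z out of the flank. Hard, friction 0.5 to 0.7; does not stick
- pad_left_far: pale yellow self-adhesive pad, 18 x 14 x 2 mm, on the +x flank of the +y saddle (stand axes), 12 mm beside and 12 mm below the seat line; origin at its centre, z out of the flank. Hard, friction 0.5 to 0.7; does not stick
- pad_right_near: pale yellow self-adhesive pad, 18 x 14 x 2 mm, on the -x flank of the -y saddle (stand axes), 12 mm beside and 12 mm below the seat line; origin at its centre, z out of the flank. Hard, friction 0.5 to 0.7; does not stick
- pad_right_far: pale yellow self-adhesive pad, 18 x 14 x 2 mm, on the +x flank of the -y saddle (stand axes), 12 mm beside and 12 mm below the seat line; origin at its centre, z out of the flank. Hard, friction 0.5 to 0.7; does not stick
- spool_green: wooden spool of green thread, 36 mm in diameter, 50 mm high, standing; origin: centre of its underside
- spool_cream: wooden spool of cream thread, 36 mm in diameter, 50 mm high, standing; origin: centre of its underside
- fabric_glue: red glue tube, 36 x 136 x 26 mm, lying along its y; origin: centre of its underside
Things that resemble listed ones, but are neither listed nor needed, are in the scene too. What is shaped like the lid but purple is not meant.

How it is judged (in metres and radians):
On the way, in this order (a step that is already met when the one before it is completed fails the run):
1. the lid is tipped up, its back edge still at the catches (angle between lid's own z axis and vertical above 0.1 rad and distance between lid_back and case_back below 0.025 m), for 0.1 s.
2. the lid lies flat on the worktop, right way up, let go (height (world z) of lid between -0.005 and 0.012 m and angle between lid's own z axis and vertical below 0.08 rad and horizontal distance between lid and case above 0.09 m and contact force between the fingers and lid below 0.1 N), for 0.2 s.
3. the barrel is lifted clear of the case (z of barrel in the frame of case above 0.075 m and contact force between the fingers and barrel above 1 N), for 0.1 s.
At the end, for the whole second after the job is handed in: barrel at rest in both saddles: axis within 2 mm of the seat line (height, sideways) and 0.04 rad, middle within 10 mm; fingers hold or press it (over 2 N), each of the four pads carries over 1 N; lid let go, flat and upright on the worktop, its middle over 90 mm from the case's (all of step 2 and z of barrel in the frame of stand between 0.0455 and 0.05 m and x of barrel in the frame of stand between -0.002 and 0.002 m and y of barrel in the frame of stand between -0.01 and 0.01 m and angle between the y axis of barrel and the y axis of stand, either way round below 0.04 rad and contact force between barrel and pad_left_near above 1 N and contact force between barrel and pad_left_far above 1 N and contact force between barrel and pad_right_near above 1 N and contact force between barrel and pad_right_far above 1 N and contact force between the fingers and barrel above 2 N and linear speed of barrel below 0.02 m/s); the arm keeps its last pose, push and grip.
It fails at once if the barrel is forced into the stand with more than 45 N (contact force between barrel and stand above 45 N).
It fails at once if the spool green is disturbed (distance of spool_green from where it was at the start of the episode above 0.02 m).
It fails at once if the spool cream is disturbed (distance of spool_cream from where it was at the start of the episode above 0.02 m).
It fails at once if the fabric glue is disturbed (distance of fabric_glue from where it was at the start of the episode above 0.02 m).
It also fails if it takes over 58 s, if anything falls off the work surface, if the arm or the gripper's body presses on something with over 40 N, if the wrist force passes 120 N, or if a joint passes its speed limit or range.

### The arm

A 7-joint arm with a two-finger parallel gripper is mounted at the origin on a cart in front of the work surface, level with it; the furniture and walls round the work are solid. World frame = base frame: x ahead of the robot, y to its left, z up, the work surface at z = 0. Lengths are in mm, angles in rad, forces in N, time in s.
With the tool pointing down it reaches from about 400 to 750 mm from the base axis. Payload 19.5 kg.
Tool frame: the origin (TCP) lies midway between the tips of the shut fingers; the grasp point (between the pads) lies 19 mm behind it (ctrl.pinch_z is the distance from the TCP to the grasp point, in mm); z points along the fingers, y is the direction in which the jaws open and shut (so a half turn about z gives the same grasp; the last joint's range is limited). The gripper opens to 85 mm and grips with 20 to 120 N. Pads are 22 mm wide; open, the fingers measure 114 mm over their backs; the gripper's body (76 mm by 85 mm) begins 54 mm behind the grasp point. The pads swing forward as they close: fully open they stand 13 mm farther back than shut.
Start: joints at [1.095, 0.707, -0.028, 1.485, 0.022, 0.951, -0.075], TCP at [241.675, -521.717, 231.268] pointing down, gripper open.
Joint ranges: [-2.71, 2.71], [-0.32, 2.16], [-1.57, 1.52], [0, 2.45], [-1.46, 4.6], [0, 2.02], [-2.83, 2.83]. Speed limits (rad/s): [1.89, 1.89, 2.57, 2.57, 3.01, 3.01, 3.01].

### API

Orientations are given as a rotation vector (axis times angle).
In Python, from bench import ctrl gives the robot as it stands. The module is installed in compiled form; this text tells all that it offers.
- The arm moves only by the shell command python3 -m jog 'ROWS'. ROWS is text: rows parted by semicolons, each of 7 numbers parted by spaces: the turn, a rotation vector about the world's x, y, z in rad, then the shift along the world's x, y, z in cm, then the finger opening in cm, from 0 to 8.54. In form: rx ry rz tx ty tz gripper; .... A call has 1 to 5 rows; each row is the pose to reach, as a shift and turn from the pose commanded when the call began; what a row does not reach only later rows make up. A row lasts 1/8 s, in which the tool goes at most 62.5 mm and 10.7 degrees, less where a joint would pass 70% of its speed; a pose out of reach is approached as far as the arm can. A call with a gripper value outside its range is refused whole. The fingers move at their own pace and stop on an object; the grip force is fixed at half the most. Time passes only in rows, so rows that repeat a pose let the fingers close. It gives the time, the measured TCP pose, the force and the opening at its end, in the units of the state.
- ctrl.observe(): the state, without advancing time (a new reading comes with each control period).
- ctrl.grab_frame(name): name is "scene" or "top" or "wrist"; returns the picture (420x560x3 uint8, red, green, blue); there is no depth.
- ctrl.calibration(name): a dict with "intrinsics" (3x3 intrinsics, pixels), "k1" (the pictures are not rectified: a ray, as slopes to the right and down, at radius r is drawn at 1 + k1 r^2 times it, then the intrinsics apply), "rvec" (rotation vector, rad) and "tvec" (3), from world to camera coordinates, as OpenCV has them. Camera axes: x right, y down, z forward; pixel columns grow to the right and rows downward; lengths in mm; the calibration is good to about 2 mm. A picture is of the moment at which its call begins: read the wrist's pose just before it. calibration takes no time and is no camera call; for the wrist camera it gives the pose at the moment of the call.
- ctrl.hand_in(): hands the job in, once; it reports no verdict.
The state is a dict: "time_s": time; "qpos": joint angles; "joint_velocities": joint speeds; "tau": joint torques, N m; "position": TCP position; "tcp_rot": TCP orientation; "wrist_force": force on the tool from outside, world axes, zero at the start; "torque": the same for the moment, N m; "finger_gap": opening from 0.0 (shut) to 1.0 (fully open).
Only numpy, scipy, OpenCV 4.12 (cv2) and the standard library are available. Lean on these libraries where they do the work, as an engineer would, in place of code of your own. Each camera call takes 0.05 s, during which the arm holds its last target. There are 200 camera calls.

## Working session

There is one attempt and no reset: what is moved stays moved. The work goes in short steps, Python scripts to look and compute and a shell command to move; the robot and the scene stay as the last step left them, time stands still between calls to the robot, and variables do not carry over. Pictures are saved under pics/ and viewed, about 8 in all and at most 12, crops included, and the job is handed in when it is done.

```bash
mkdir -p pics; cat > h.py <<'E'
import numpy as np,cv2
from bench import ctrl
def cast(cal,uv,z):
    K=np.array(cal["intrinsics"],float);k=cal["k1"]
    uv=np.array(uv,float).reshape(-1,1,2)
    n=cv2.undistortPoints(uv,K,np.array([k,0,0,0.])).reshape(-1,2)
    R=cv2.Rodrigues(np.array(cal["rvec"],float))[0];t=np.array(cal["tvec"],float).ravel()
    c=-R.T@t;d=np.c_[n,np.ones(len(n))]@R
    return c+d*((z-c[2])/d[:,2])[:,None]
def proj(cal,P):
    return cv2.projectPoints(np.array(P,float).reshape(-1,1,3),np.array(cal["rvec"],float),np.array(cal["tvec"],float),np.array(cal["intrinsics"],float),np.array([cal["k1"],0,0,0.]))[0].reshape(-1,2)
def grab(n,f):
    cal=ctrl.calibration(n);im=ctrl.grab_frame(n)[:,:,::-1].copy();cv2.imwrite('pics/'+f,im);return cal,im
def st():
    s=ctrl.observe();print({k:np.round(s[k],3).tolist() for k in("time_s","position","tcp_rot","wrist_force","torque","finger_gap")})
E
python3 - <<'E'
from h import *
a,i=grab("top","t0.png");b,j=grab("scene","s0.png")
for c in(a,b):print({k:np.round(v,3).tolist() for k,v in c.items()})
cv2.imwrite("pics/both.png",np.hstack([cv2.resize(i,(400,300)),cv2.resize(j,(400,300))]))
st()
E
```

```text
{'intrinsics': [[478.69, 0.0, 284.203], [0.0, 478.69, 205.233], [0.0, 0.0, 1.0]], 'k1': -0.149, 'rvec': [2.146, -2.165, 0.121], 'tvec': [-54.763, 554.422, 1464.084]}
{'intrinsics': [[528.024, 0.0, 272.035], [0.0, 528.024, 207.144], [0.0, 0.0, 1.0]], 'k1': 0.011, 'rvec': [1.845, -0.882, 0.556], 'tvec': [-374.373, 238.685, 1108.184]}
{'time_s': 0.1, 'position': [241.587, -521.523, 230.879], 'tcp_rot': [-3.067, -0.676, 0.0], 'wrist_force': [-0.738, 0.021, -0.012], 'torque': [-0.033, 0.057, 0.008], 'finger_gap': 1.001}
```

View pics/t0.png

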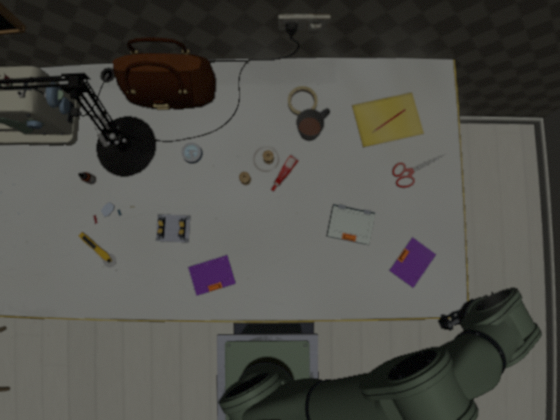

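View pics/s0.png

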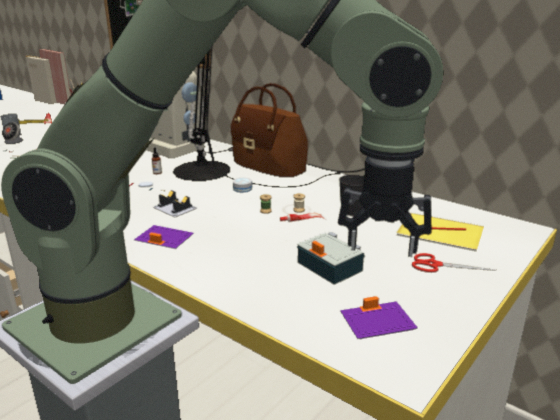

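The top view shows the case with the grey lid at (351,225) and its orange tab at (349,237), and the stand at (173,228). The spools are at (245,178) and (268,157), and the glue tube is at (285,172). There are two purple lid lookalikes, at (212,275) and (412,262). The one meant is the grey one at (351,225), sitting on the dark case. I'll confirm that in one enlarged crop.

```bash
python3 - <<'E'
from h import *
a=ctrl.calibration("top");i=cv2.imread("pics/t0.png")
f=lambda x,y,w,h:cv2.resize(i[y:y+h,x:x+w],None,fx=6,fy=6,interpolation=cv2.INTER_CUBIC)
cv2.imwrite("pics/crop.png",np.clip(np.hstack([f(320,195,65,60),f(145,203,60,60)])*1.5,0,255))
hsv=cv2.cvtColor(i,cv2.COLOR_BGR2HSV)
def blobs(n,m,z,lo=10):
    c,_=cv2.findContours(m.astype(np.uint8),cv2.RETR_EXTERNAL,cv2.CHAIN_APPROX_NONE)
    for k in c:
        if len(k)<lo: continue
        u=cv2.minAreaRect(k);p=cast(a,np.vstack([[u[0]],cv2.boxPoints(u)]),z)[:,:2]
        print(n,np.round(u[0],1),np.round(u[1],1),p.round(0).tolist())
H,S,V=[hsv[...,q].astype(int) for q in range(3)]
roi=np.zeros(H.shape,bool);roi[120:300,140:450]=1
blobs("orange",roi&(H>3)&(H<14)&(S>170)&(V>120),77)
blobs("red",roi&((H<4)|(H>174))&(S>150)&(V>90),20)
r=np.zeros_like(roi);r[195:255,320:385]=1
blobs("case",r&(V<110)|r&(H>3)&(H<14)&(S>170),52)
r=np.zeros_like(roi);r[205:252,145:203]=1
blobs("stand",r&((V<150)|(S>60)),6);print(V[228,140:205].tolist());blobs("pad",r&(H>15)&(H<35)&(S>60)&(V>80),34,4)
blobs("spool",roi&(H>8)&(H<40)&(S>70)&(V>60),50)
E
```

```text
red [282.8 169.6] [1.7 5.8] [[670.0, -56.0], [662.0, -50.0], [679.0, -57.0], [677.0, -62.0], [660.0, -55.0]]
case [352.  224.5] [59. 64.] [[490.0, -268.0], [583.0, -171.0], [581.0, -370.0], [398.0, -365.0], [401.0, -168.0]]
stand [173.5 228. ] [46. 57.] [[487.0, 295.0], [562.0, 391.0], [560.0, 204.0], [413.0, 202.0], [414.0, 387.0]]
[108, 107, 106, 108, 108, 109, 107, 108, 107, 108, 108, 110, 107, 109, 108, 105, 96, 82, 70, 64, 61, 51, 34, 22, 50, 77, 90, 93, 91, 93, 92, 93, 93, 94, 93, 93, 93, 94, 87, 69, 47, 35, 32, 22, 27, 52, 76, 89, 90, 90, 99, 107, 109, 110, 111, 110, 109, 109, 109, 110, 109, 110, 109, 109, 108]
pad [180.2 231.3] [2.1 2.8] [[475.0, 267.0], [474.0, 272.0], [480.0, 266.0], [475.0, 261.0], [469.0, 268.0]]
pad [159. 230.] [2. 4.] [[479.0, 335.0], [482.0, 341.0], [482.0, 329.0], [476.0, 328.0], [476.0, 341.0]]
pad [180.5 223.5] [3. 3.] [[499.0, 266.0], [504.0, 271.0], [504.0, 262.0], [494.0, 262.0], [494.0, 271.0]]
pad [159.5 222.5] [3. 3.] [[503.0, 334.0], [507.0, 339.0], [507.0, 329.0], [498.0, 329.0], [498.0, 339.0]]
spool [214.9 287.1] [ 5.1 11.7] [[302.0, 154.0
[... 484 characters left out ...]
.0], [472.0, 324.0], [472.0, 334.0]]
spool [181.  223.5] [5. 4.] [[498.0, 261.0], [506.0, 268.0], [505.0, 255.0], [490.0, 255.0], [490.0, 267.0]]
spool [160.  222.5] [4. 5.] [[501.0, 328.0], [493.0, 334.0], [509.0, 334.0], [509.0, 322.0], [493.0, 321.0]]
spool [244.2 177.4] [10.7  8.9] [[641.0, 64.0], [650.0, 84.0], [662.0, 59.0], [631.0, 44.0], [619.0, 69.0]]
spool [267.5 156. ] [10.  9.] [[708.0, -9.0], [724.0, 5.0], [724.0, -23.0], [692.0, -23.0], [692.0, 5.0]]
spool [389. 133.] [26. 66.] [[780.0, -395.0], [823.0, -290.0], [823.0, -504.0], [737.0, -499.0], [738.0, -288.0]][ WARN:0@0.590] global loadsave.cpp:1063 imwrite_ Unsupported depth image for selected encoder is fallbacked to CV_8U.
```

View pics/crop.png

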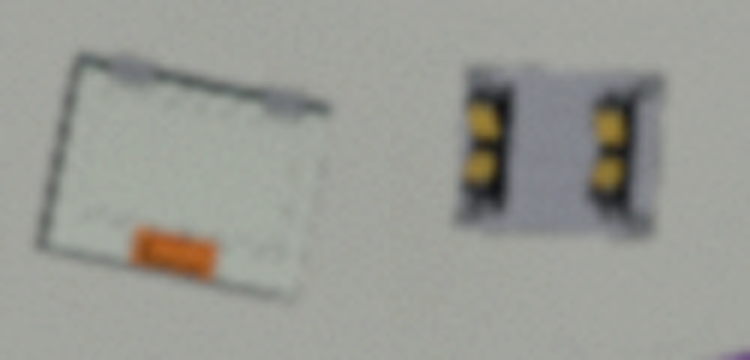

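The crop confirms the grey lid on the dark case, with steel catches at the back (top) and the tab at the front, and the stand with its four yellow pads. Next I compute the poses.

```bash
python3 - <<'E'
from h import *
a=ctrl.calibration("top")
c=cast(a,[[333,204.2],[375,213],[326.7,236.2],[368.8,244.7]],54)[:,:2];print(c.round(1).tolist(),c.mean(0))
d=c[0]-c[1]+c[2]-c[3];print("yaw",np.arctan2(-d[0],d[1]))
d=c[0]+c[1]-c[2]-c[3];print("yaw",np.arctan2(d[1],d[0]))
print("tab",cast(a,[[348.8,236.5]],81))
s=cast(a,np.array([[467,68],[664,76],[458,222],[652,236]])/6+[-375/6*0,0]-[65,0]+[145,203],6)[:,:2]
print(s.round(1).tolist(),s.mean(0));d=s[0]-s[1]+s[2]-s[3];print("yaw",np.arctan2(-d[0],d[1]))
w=ctrl.calibration("wrist");print({k:np.round(v,2).tolist() for k,v in w.items()})
R=cv2.Rodrigues(w["rvec"])[0];print("cam",(-R.T@w["tvec"]).round(1),R.round(2).tolist())
print(cv2.Rodrigues(np.array(ctrl.observe()["tcp_rot"]))[0].round(3).tolist())
E
```

```text
[[553.2, -210.4], [524.6, -340.1], [454.7, -189.2], [427.1, -318.1]] [ 489.89580683 -264.4470083 ]
yaw -0.21372166175617144
yaw -0.21686669353032345
tab [[ 451.55897556 -253.6151095    81.        ]]
[[531.5, 347.5], [526.3, 240.1], [448.9, 350.8], [441.1, 245.5]] [486.94716457 295.998334  ]
yaw -0.060703904650883225
{'intrinsics': [[346.42, 0.0, 284.51], [0.0, 346.42, 203.68], [0.0, 0.0, 1.0]], 'k1': 0.01, 'rvec': [-2.43, 1.55, 0.23], 'tvec': [-574.3, -37.04, 379.85]}
cam [ 309.1 -490.5  373.3] [[0.42, -0.91, -0.0], [-0.87, -0.4, 0.29], [-0.26, -0.12, -0.96]]
[[0.907, 0.42, -0.0], [0.42, -0.907, 0.001], [-0.0, -0.001, -1.0]]
```

```bash
python3 -m jog '0 0 0.15 4 4 0 8.5;0 0 0.31 8 8.5 0 8.5;0 0 0.46 12 13 0 8.5;0 0 0.62 16.5 17 0 8.5;0 0 0.77 20.6 21.4 0 8.5'; python3 -m jog '0 0 0.15 4 4.3 0 8.5;0 0 0.15 4 4.3 0 8.5;0 0 0.15 4 4.3 0 8.5'
python3 - <<'E'
from h import *
st();grab("wrist","w1.png")
E
```

```text
time_s: 0.72
position: [448.9, -306.3, 231.1]
tcp_rot: [-2.585, -1.785, 0.0]
wrist_force: [0.6, -0.8, -0.6]
finger_gap: 0.994
time_s: 1.1
position: [487.3, -265.1, 231.0]
tcp_rot: [-2.449, -1.967, 0.001]
wrist_force: [-0.4, -0.6, 0.7]
finger_gap: 0.995
{'time_s': 1.1, 'position': [487.292, -265.07, 231.023], 'tcp_rot': [-2.449, -1.967, 0.001], 'wrist_force': [-0.364, -0.596, 0.692], 'torque': [-0.014, 0.013, -0.042], 'finger_gap': 0.995}
```

View pics/w1.png

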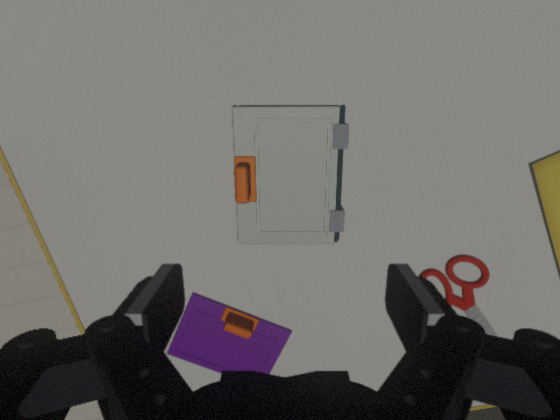

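The wrist view shows the lid with corners at about (233,106), (239,243), (336,243) and (343,107). The tab top is at about (242,184) and the catches are at (341,136) and (337,221). Next I measure these.

```bash
python3 - <<'E'
from h import *
w=ctrl.calibration("wrist");i=cv2.imread("pics/w1.png")
hsv=cv2.cvtColor(i,cv2.COLOR_BGR2HSV).astype(int);H,S,V=hsv[...,0],hsv[...,1],hsv[...,2]
print("hsv row184",hsv[184,232:260].tolist());print("col242",[hsv[r,242].tolist() for r in range(152,208,2)])
def ax(p):print(p.round(1).tolist())
c=cast(w,[[233,106],[343,106],[238.5,243.5],[337,243.5]],56)[:,:2];ax(c)
cen=(c[0]+c[1]+c[2]+c[3])/4;f=(c[0]+c[2])/2;print(cen,f,np.linalg.norm(c[0]-c[2]),np.linalg.norm(c[0]-c[1]))
d=c[0]-c[2];print("yaw",np.arctan2(-d[0],d[1]))
ax(cast(w,[[235,166],[249,163],[236,203],[249,203]],81))
ax(cast(w,[[256,156],[256,202]],56))
ax(cast(w,[[341,136],[337,221]],62))
g=cv2.resize(i[145:215,222:352],None,fx=6,fy=6,interpolation=cv2.INTER_CUBIC);cv2.imwrite("pics/c2.png",np.clip(g*1.5,0,255).astype(np.uint8))
E
```

```text
hsv row184 [[21, 13, 138], [19, 15, 136], [10, 94, 117], [11, 178, 119], [11, 176, 132], [12, 185, 142], [11, 177, 147], [12, 181, 145], [13, 178, 146], [12, 180, 147], [12, 170, 150], [12, 175, 149], [13, 171, 149], [12, 167, 142], [11, 176, 129], [11, 165, 110], [10, 155, 97], [7, 126, 67], [11, 163, 91], [13, 174, 144], [14, 178, 146], [13, 172, 147], [13, 176, 146], [10, 142, 135], [23, 26, 126], [35, 11, 134], [39, 13, 135], [37, 17, 132]]
col242 [[45, 11, 135], [40, 11, 136], [10, 96, 120], [12, 165, 148], [13, 171, 148], [11, 152, 94], [9, 120, 66], [11, 160, 94], [12, 181, 128], [13, 168, 149], [13, 172, 148], [13, 183, 146], [13, 177, 148], [12, 174, 148], [12, 167, 148], [12, 169, 148], [12, 170, 150], [12, 177, 148], [12, 177, 148], [12, 169, 148], [12, 173, 150], [12, 177, 148], [12, 178, 146], [12, 175, 149], [12, 180, 146], [10, 158, 132], [33, 18, 126], [39, 14, 132]]
[[457.3, -189.5], [551.9, -210.7], [428.4, -317.6], [523.8, -338.9]]
[ 490.35094479 -264.17376779] [ 442.85338596 -253.55472657] 131.29891342731926 96.94116921852226
yaw -0.22210547663464184
[[449.7, -237.8, 81.0], [462.0, -237.9, 81.0], [442.0, -269.9, 81.0], [453.2, -272.4, 81.0]]
[[466.4, -236.8, 56.0], [455.7, -279.7, 56.0]]
[[544.9, -235.2, 62.0], [527.5, -313.2, 62.0]]
```

View pics/c2.png

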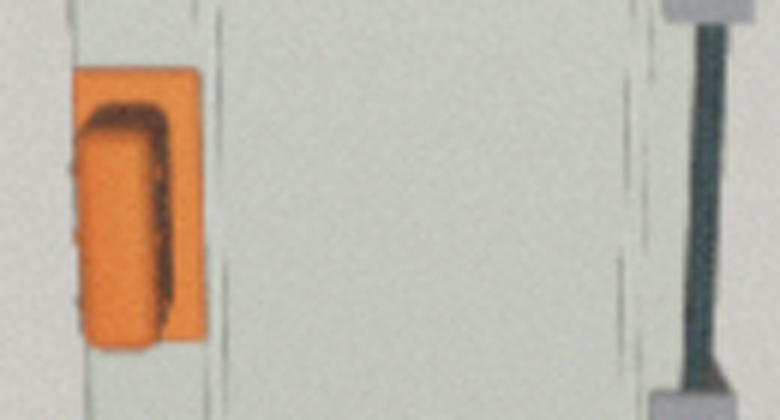

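```bash
python3 - <<'E'
from h import *
print(cast(ctrl.calibration("wrist"),[[241.5,184.3]],81))
E
python3 -m jog '0 0 0 -2 0.6 -3 4.5;0 0 0 -3.6 1.07 -8 4.5;0 0 0 -3.6 1.07 -12.5 4.5;0 0 0 -3.6 1.07 -15 4.5;0 0 0 -3.6 1.07 -15 4.5'; python3 - <<'E'
from h import *
st();c,i=grab("wrist","w2.png");print(proj(c,[[451.5,-254.5,81]]))
E
```

```text
[[ 451.07081804 -254.5336058    81.        ]]
time_s: 1.78
position: [450.6, -254.5, 80.3]
tcp_rot: [-2.449, -1.964, 0.002]
wrist_force: [-0.3, 0.5, 0.2]
finger_gap: 0.528
{'time_s': 1.775, 'position': [450.553, -254.488, 80.279], 'tcp_rot': [-2.449, -1.964, 0.002], 'wrist_force': [-0.251, 0.521, 0.239], 'torque': [-0.03, -0.065, 0.012], 'finger_gap': 0.528}
[[286.69205163 269.07418886]]
```

View pics/w2.png

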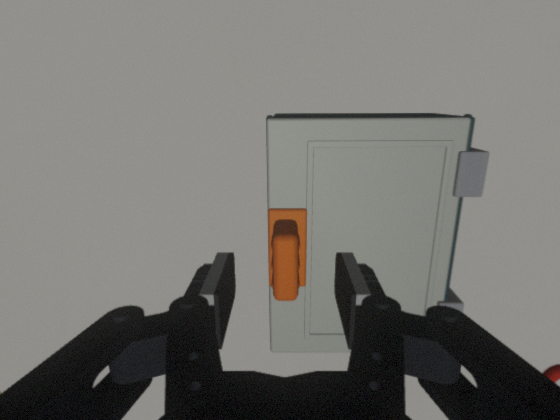

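The tab top, at about (286,267), lies centred between the jaws. I'll descend and close.

```bash
python3 -m jog '0 0 0 0 0 -1 4.5;0 0 0 0 0 -2 4.5;0 0 0 0 0 -2 0.8;0 0 0 0 0 -2 0.8;0 0 0 0 0 -2 0.8';python3 -m jog '0 0 0 0 0 0 0.5;0 0 0 0 0 0 0.5;0 0 0 0 0 0 0.5'
```

```text
time_s: 2.45
position: [451.7, -254.0, 61.6]
tcp_rot: [2.449, 1.968, 0.0]
wrist_force: [-0.5, 1.1, 3.7]
finger_gap: 0.125
time_s: 2.82
position: [451.7, -254.1, 61.6]
tcp_rot: [2.449, 1.968, 0.0]
wrist_force: [-0.9, 1.4, 6.1]
finger_gap: 0.129
```

```bash
python3 -m jog '0.011 0.049 0 0.05 -0.01 0.44 0.5;0.022 0.098 0 0.1 -0.02 0.87 0.5;0.032 0.147 0 0.2 -0.04 1.3 0.5;0.043 0.195 0 0.3 -0.06 1.72 0.5;0.043 0.195 0 0.3 -0.06 1.72 0.5';python3 - <<'E'
from h import *
st();c,i=grab("wrist","w3.png")
E
```

```text
time_s: 3.45
position: [455.1, -254.6, 78.3]
tcp_rot: [-2.323, -1.867, 0.186]
wrist_force: [0.2, -0.2, 0.1]
finger_gap: 0.125
{'time_s': 3.45, 'position': [455.142, -254.584, 78.32], 'tcp_rot': [-2.323, -1.867, 0.186], 'wrist_force': [0.204, -0.224, 0.093], 'torque': [-0.047, -0.463, -0.018], 'finger_gap': 0.125}
```

View pics/w3.png

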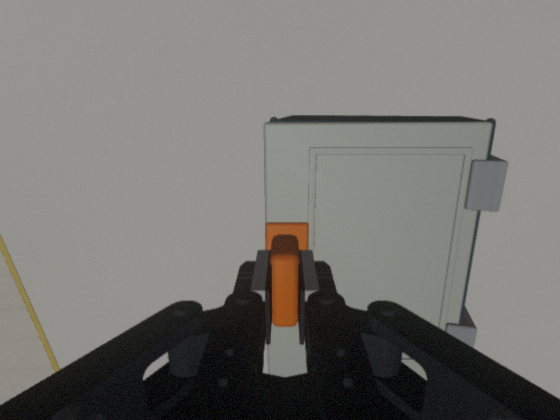

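The lid is tipped up with its back edge still under the catches. I'll draw it to the front, then lift.

```bash
python3 -m jog '0 0 0 -0.49 0.11 0 0.5;0 0 0 -0.98 0.22 0 0.5;0 0 0 -1.46 0.32 0 0.5;0 0 0 -1.7 0.37 0 0.5;0 0 0 -1.7 0.37 0 0.5';python3 -m jog '0 0 0 -0.1 0.02 0.8 0.5;0 0 0 -0.1 0.02 2 0.5;0 0 0 -0.1 0.02 5 0.5;0 0 0 -0.1 0.02 9 0.5;0 0 0 -0.1 0.02 9 0.5'
```

```text
time_s: 4.12
position: [437.5, -250.9, 78.5]
tcp_rot: [-2.323, -1.866, 0.187]
wrist_force: [-0.3, -0.2, -1.9]
finger_gap: 0.122
time_s: 4.75
position: [437.7, -251.2, 171.3]
tcp_rot: [-2.327, -1.869, 0.184]
wrist_force: [-0.7, 0.3, -2.3]
finger_gap: 0.131
```

```bash
python3 -m jog '-0.011 -0.049 0 0.2 4.5 0 0.5;-0.022 -0.098 0 0.5 10 0 0.5;-0.032 -0.147 0 0.9 16 0 0.5;-0.043 -0.195 0 1.4 22 0 0.5;-0.043 -0.195 0 1.4 26 0 0.5';python3 -m jog '0 0 0 0 0 -4 0.5;0 0 0 0 0 -8 0.5;0 0 0 0 0 -11.5 0.5;0 0 0 0 0 -13 0.5;0 0 0 0 0 -13 0.5';python3 - <<'E'
from h import *
st();c,i=grab("wrist","w4.png");grab("scene","s4.png")
E
```

```text
time_s: 5.38
position: [450.2, 12.0, 168.6]
tcp_rot: [2.447, 1.971, 0.001]
wrist_force: [1.4, -0.6, -1.9]
finger_gap: 0.122
time_s: 6.0
position: [450.1, 9.3, 37.8]
tcp_rot: [-2.448, -1.967, 0.003]
wrist_force: [0.3, 0.2, -0.8]
finger_gap: 0.124
{'time_s': 6.0, 'position': [450.132, 9.342, 37.767], 'tcp_rot': [-2.448, -1.967, 0.003], 'wrist_force': [0.323, 0.206, -0.844], 'torque': [0.053, 0.045, 0.03], 'finger_gap': 0.124}
```

View pics/s4.png

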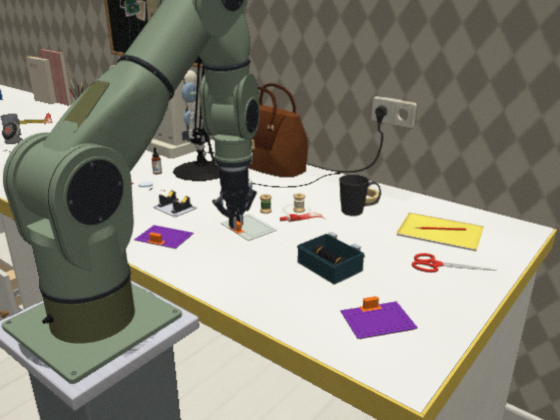

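The lid, at (248,226), hangs level over free worktop, and the open case with the barrel is at (330,256). I'll lower it.

```bash
python3 -m jog '0 0 0 0 0 -1 0.5;0 0 0 0 0 -1.8 0.5;0 0 0 0 0 -2.1 0.5;0 0 0 0 0 -2.3 0.5;0 0 0 0 0 -2.3 0.5'
```

```text
time_s: 6.72
position: [450.7, 9.3, 15.5]
tcp_rot: [-2.449, -1.968, 0.0]
wrist_force: [0.5, -0.1, -2.6]
finger_gap: 0.127
```

```bash
python3 -m jog '0 0 0 0 0 -0.1 0.5;0 0 0 0 0 -0.2 0.5;0 0 0 0 0 -0.3 0.5;0 0 0 0 0 -0.3 0.5'
```

```text
time_s: 7.22
position: [450.7, 9.3, 13.4]
tcp_rot: [2.448, 1.968, 0.001]
wrist_force: [-4.8, 0.6, 31.2]
finger_gap: 0.125
```

```bash
python3 -m jog '0 0 0 0 0 0.1 0.5;0 0 0 0 0 0.1 4;0 0 0 0 0 0.1 4;0 0 0 0 0 0.1 4;0 0 0 0 0 0.1 4';python3 -m jog '0 0 0 0 0 1 4;0 0 0 0 0 4 4;0 0 0 0 0 9 4;0 0 0 0 0 15 4;0 0 0 0 0 20 4';python3 - <<'E'
from h import *
st();grab("wrist","w5.png")
E
```

```text
time_s: 7.85
position: [450.6, 9.3, 13.4]
tcp_rot: [-2.449, -1.968, 0.0]
wrist_force: [0.5, -0.0, 0.3]
finger_gap: 0.466
time_s: 8.48
position: [450.3, 9.2, 216.4]
tcp_rot: [2.448, 1.967, 0.001]
wrist_force: [1.5, -1.1, 0.2]
finger_gap: 0.47
{'time_s': 8.475, 'position': [450.324, 9.209, 216.395], 'tcp_rot': [2.448, 1.967, 0.001], 'wrist_force': [1.5, -1.09, 0.165], 'torque': [-0.07, -0.043, 0.039], 'finger_gap': 0.47}
```

```bash
python3 -m jog '0 0 0 0.8 -5.5 0 5.5;0 0 0 1.6 -11 0 5.5;0 0 0 2.4 -16.5 0 5.5;0 0 0 3.2 -22 0 5.5;0 0 0 4.2 -27 0 5.5';python3 -m jog '0 0 0 0 0 0 5.5';python3 - <<'E'
from h import *
st();c,i=grab("wrist","w6.png");cv2.imwrite("pics/two.png",np.hstack([cv2.resize(cv2.imread("pics/w5.png"),(400,300)),cv2.resize(i,(400,300))]))
E
```

```text
time_s: 9.15
position: [492.3, -262.8, 214.2]
tcp_rot: [2.449, 1.967, -0.0]
wrist_force: [-0.0, 0.9, 0.2]
finger_gap: 0.64
time_s: 9.28
position: [491.8, -264.2, 213.5]
tcp_rot: [2.453, 1.962, -0.002]
wrist_force: [0.9, 0.5, -0.1]
finger_gap: 0.649
{'time_s': 9.275, 'position': [491.817, -264.209, 213.459], 'tcp_rot': [2.453, 1.962, -0.002], 'wrist_force': [0.853, 0.482, -0.101], 'torque': [0.017, -0.014, -0.017], 'finger_gap': 0.649}
```

View pics/two.png

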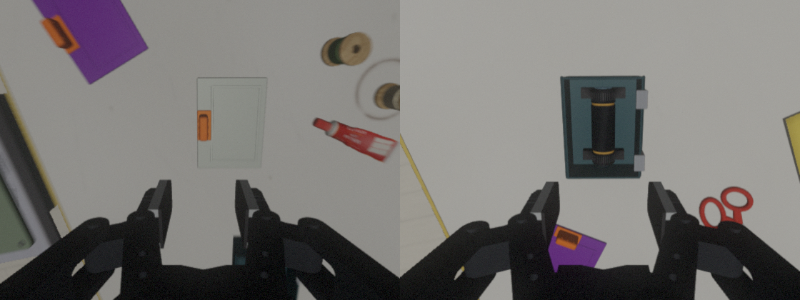

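The lid lies flat on its own in the free area, and the spools and glue look untouched. The barrel is visible in the case at about (283,179), with brass rings at rows ~146 and ~213. Next I locate the rings.

```bash
python3 - <<'E'
from h import *
w=ctrl.calibration("wrist");i=cv2.imread("pics/w6.png")
hsv=cv2.cvtColor(i,cv2.COLOR_BGR2HSV).astype(int);H,S,V=[hsv[...,k] for k in range(3)]
m=((H>12)&(H<35)&(S>90)&(V>50)).astype(np.uint8);m[:110]=0;m[240:]=0;m[:,:245]=0;m[:,:][:,320:]=0
c,_=cv2.findContours(m,cv2.RETR_EXTERNAL,cv2.CHAIN_APPROX_NONE)
P=[]
for k in c:
    if len(k)<8:continue
    x,y,a,b=cv2.boundingRect(k);print(x,y,a,b);P.append([x+(a-1)/2,y+b/2])
for z in(26,34,42):
    p=cast(w,P,z)[:,:2];d=p[np.argmax(p[:,1])]-p[np.argmin(p[:,1])];print(z,p.round(1).tolist(),p.mean(0).round(1),np.arctan2(-d[0],d[1]))
print("case corners",cast(w,np.array([[561,77],[645,76],[566,178],[641,178]])*[1.4,1.4]-[560,0],52)[:,:2].mean(0))
E
```

```text
270 210 30 7
269 143 31 6
26 [[484.0, -297.2], [498.3, -231.3]] [ 491.1 -264.3] -0.21358083725766874
34 [[484.6, -294.6], [498.5, -230.3]] [ 491.6 -262.5] -0.213580837257669
42 [[485.2, -292.0], [498.8, -229.3]] [ 492.  -260.6] -0.21358083725766921
case corners [ 492.38679606 -260.03773867]
```

```bash
python3 -m jog '0 0 0.01 0 0.25 -5 5;0 0 0.01 0 0.25 -10 5;0 0 0.01 0 0.25 -13 5;0 0 0.01 0 0.25 -13.5 5;0 0 0.01 0 0.25 -13.5 5';python3 -m jog '0 0 0 0 0 -1.5 5;0 0 0 0 0 -3.5 5;0 0 0 0 0 -5.5 5;0 0 0 0 0 -6.5 5;0 0 0 0 0 -6.9 5'
```

```text
time_s: 9.95
position: [493.1, -257.8, 79.6]
tcp_rot: [2.438, 1.98, 0.001]
wrist_force: [-0.2, 0.9, 0.5]
finger_gap: 0.586
time_s: 10.58
position: [492.7, -258.2, 9.3]
tcp_rot: [-2.439, -1.98, 0.0]
wrist_force: [-0.7, 0.4, -0.5]
finger_gap: 0.586
```

```bash
python3 -m jog '0 0 -0.007 -0.1 -0.35 0 5;0 0 -0.007 -0.1 -0.35 0 5;0 0 -0.007 -0.1 -0.35 0 2.6;0 0 -0.007 -0.1 -0.35 0 2.6;0 0 -0.007 -0.1 -0.35 0 2.6';python3 -m jog '0 0 0 0 0 0 2.4;0 0 0 0 0 0 2.4;0 0 0 0 0 0 2.4'
```

```text
time_s: 11.2
position: [491.7, -261.8, 10.1]
tcp_rot: [2.446, 1.971, -0.0]
wrist_force: [-2.3, 1.2, 10.3]
finger_gap: 0.352
time_s: 11.58
position: [491.7, -261.8, 10.0]
tcp_rot: [2.446, 1.971, -0.0]
wrist_force: [-2.6, 0.4, 9.3]
finger_gap: 0.358
```

```bash
python3 -m jog '0 0 0 0 0 2 2.4;0 0 0 0 0 6 2.4;0 0 0 0 0 11 2.4;0 0 0 0 0 16 2.4;0 0 0 0 0 20 2.4';python3 -m jog '0 0 0.03 0 5 0 2.4;0 0 0.06 0 10 0 2.4;0 0 0.09 0 16 0 2.4;0 0 0.12 0 22 0 2.4;0 0 0.15 0 28 0 2.4';python3 -m jog '0 0 0 0 6 0 2.4;0 0 0 -0.1 12 0 2.4;0 0 0 -0.2 17 0 2.4;0 0 0 -0.3 21.5 0 2.4;0 0 0 -0.4 23 0 2.4';python3 -m jog '0 0 0 0 0 0 2.4;0 0 0 0 0 0 2.4;0 0 0 0 0 0 2.4';python3 - <<'E'
from h import *
st();grab("wrist","w7.png")
E
```

```text
time_s: 12.2
position: [491.6, -261.7, 211.6]
tcp_rot: [2.445, 1.971, 0.001]
wrist_force: [-0.1, -0.2, -2.8]
finger_gap: 0.355
time_s: 12.82
position: [491.3, 20.2, 209.7]
tcp_rot: [2.29, 2.15, 0.0]
wrist_force: [1.7, 0.2, -2.4]
finger_gap: 0.357
time_s: 13.45
position: [486.8, 251.0, 209.4]
tcp_rot: [-2.287, -2.152, -0.0]
wrist_force: [0.9, -0.9, -1.4]
finger_gap: 0.356
time_s: 13.82
position: [488.0, 247.1, 209.6]
tcp_rot: [2.293, 2.147, -0.0]
wrist_force: [-1.1, 0.3, -1.9]
finger_gap: 0.353
{'time_s': 13.825, 'position': [487.989, 247.075, 209.596], 'tcp_rot': [2.293, 2.147, -0.0], 'wrist_force': [-1.095, 0.274, -1.937], 'torque': [0.007, -0.026, 0.034], 'finger_gap': 0.353}
```

View pics/w7.png

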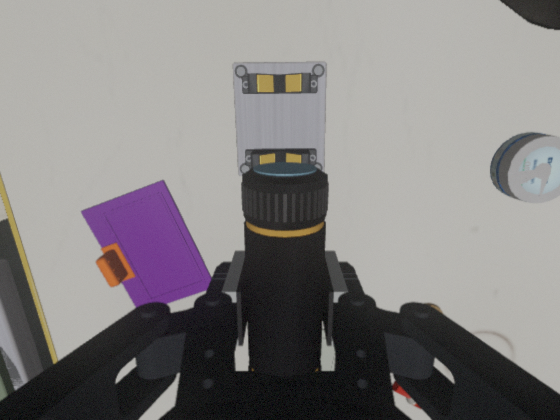

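The view shows the stand with pads at (265,83), (293,83), (267,158) and (294,158). The barrel is held straight, its end at (285,190).

```bash
cat > stand.py <<'E'
from h import *
def run(f):
    w=ctrl.calibration("wrist");i=cv2.imread("pics/"+f)
    hsv=cv2.cvtColor(i,cv2.COLOR_BGR2HSV).astype(int);H,S,V=[hsv[...,k] for k in range(3)]
    m=((H>15)&(H<35)&(S>90)&(V>70)).astype(np.uint8);m[170:]=0
    P=[]
    for k in cv2.findContours(m,cv2.RETR_EXTERNAL,cv2.CHAIN_APPROX_NONE)[0]:
        if len(k)<12:continue
        x,y,a,b=cv2.boundingRect(k);print("pad",x,y,a,b);P.append([x+(a-1)/2,y+(b-1)/2])
    P=np.array(P);P=P[(P[:,0]>230)&(P[:,0]<330)]
    p=cast(w,P,37)[:,:2];print(p.round(1).tolist())
    hi=p[p[:,1]>p[:,1].mean()];lo=p[p[:,1]<p[:,1].mean()];d=hi.mean(0)-lo.mean(0)
    print("stand c",p.mean(0).round(1),"sep",np.linalg.norm(d).round(1),"yaw",np.arctan2(-d[0],d[1]))
    s=ctrl.observe();R=cv2.Rodrigues(np.array(s["tcp_rot"]))[0];g=np.array(s["position"])-19*R[:,2]
    print("tool yaw",np.arctan2(R[1,0],R[0,0])-np.pi/2,"g",g.round(1))
    print("axis px", proj(w,[g+R[:,0]*t for t in(30,45,52)]).round(1).tolist())
    hh=(H>12)&(H<35)&(S>90)&(V>50);print("ring cols",[(np.where(hh[r,230:340])[0][[0,-1]]+230).tolist() for r in range(222,236,3) if hh[r,230:340].any()])
    g2=cv2.cvtColor(i,cv2.COLOR_BGR2GRAY)
    for r in (185,200,212): 
        q=np.where(g2[r,225:345]<75)[0]+225;print("barrel row",r,q[0],q[-1])
E
python3 -c "from stand import run;run('w7.png')"
```

```text
pad 286 153 16 10
pad 259 153 16 11
pad 257 75 17 17
pad 285 74 17 18
[[497.6, 269.3], [473.0, 270.5], [477.0, 335.0], [501.0, 333.8]]
stand c [487.2 302.1] sep 64.6 yaw -0.0572924098707518
tool yaw -0.06539944375932816 g [488.  247.3 228.6]
axis px [[284.6, 220.7], [284.5, 182.0], [284.5, 163.0]]
ring cols [[246, 323], [246, 323], [248, 321], [252, 318], [259, 310]]
barrel row 185 242 327
barrel row 200 243 326
barrel row 212 244 325
```

```bash
python3 -m jog '0 0 0.008 -0.05 2.5 -2 2.4;0 0 0.008 -0.1 5.3 -5 2.4;0 0 0.008 -0.1 5.3 -9 2.4;0 0 0.008 -0.1 5.3 -13 2.4;0 0 0.008 -0.1 5.3 -15 2.4';python3 -m jog '0 0 0 0 0 0 2.4;0 0 0 0 0 0 2.4;0 0 0 0 0 0 2.4';python3 -c "
from h import *;st()"
```

```text
time_s: 14.5
position: [486.3, 300.4, 57.6]
tcp_rot: [-2.283, -2.158, 0.003]
wrist_force: [0.3, 1.1, -2.0]
finger_gap: 0.351
time_s: 14.88
position: [487.1, 301.4, 60.5]
tcp_rot: [2.283, 2.158, 0.002]
wrist_force: [-0.1, 0.1, -1.9]
finger_gap: 0.352
{'time_s': 14.875, 'position': [487.119, 301.432, 60.51], 'tcp_rot': [2.283, 2.158, 0.002], 'wrist_force': [-0.129, 0.054, -1.86], 'torque': [-0.03, 0.007, 0.05], 'finger_gap': 0.352}
```

```bash
python3 -m jog '0 0 0 0 -0.05 -1 2.4;0 0 0 0 -0.1 -2 2.4;0 0 0 0 -0.1 -2.4 2.4;0 0 0 0 -0.1 -2.5 2.4;0 0 0 0 -0.1 -2.5 2.4';python3 -c "
from h import *;st()"
```

```text
time_s: 15.5
position: [486.7, 300.3, 34.5]
tcp_rot: [-2.283, -2.158, -0.0]
wrist_force: [-0.4, 0.7, -1.8]
finger_gap: 0.357
{'time_s': 15.5, 'position': [486.728, 300.327, 34.537], 'tcp_rot': [-2.283, -2.158, -0.0], 'wrist_force': [-0.37, 0.684, -1.822], 'torque': [-0.049, 0.023, -0.052], 'finger_gap': 0.357}
```

```bash
python3 -m jog '0 0 0 0 0 -0.05 2.4;0 0 0 0 0 -0.1 2.4;0 0 0 0 0 -0.1 2.4';python3 -c "
from h import *;st()";python3 -m jog '0 0 0 0 0 -0.05 2.4;0 0 0 0 0 -0.1 2.4;0 0 0 0 0 -0.1 2.4';python3 -c "
from h import *;st()"
```

```text
time_s: 15.88
position: [486.7, 300.3, 33.5]
tcp_rot: [-2.283, -2.158, -0.0]
wrist_force: [-0.2, -0.2, -2.2]
finger_gap: 0.359
{'time_s': 15.875, 'position': [486.713, 300.282, 33.506], 'tcp_rot': [-2.283, -2.158, -0.0], 'wrist_force': [-0.199, -0.213, -2.219], 'torque': [0.066, 0.013, -0.044], 'finger_gap': 0.359}
time_s: 16.25
position: [486.8, 300.3, 32.5]
tcp_rot: [2.283, 2.158, 0.0]
wrist_force: [1.1, 0.8, -0.5]
finger_gap: 0.356
{'time_s': 16.25, 'position': [486.828, 300.3, 32.512], 'tcp_rot': [2.283, 2.158, 0.0], 'wrist_force': [1.141, 0.782, -0.548], 'torque': [0.01, -0.184, 0.047], 'finger_gap': 0.356}
```

```bash
python3 -m jog '0 0 0 0.02 0 -0.03 2.4;0 0 0 0.02 0 -0.05 2.4;0 0 0 0.02 0 -0.05 2.4';python3 -c "
from h import *;st()"
```

```text
time_s: 16.62
position: [487.1, 300.3, 32.2]
tcp_rot: [2.283, 2.158, 0.001]
wrist_force: [1.1, 0.0, 5.0]
finger_gap: 0.352
{'time_s': 16.625, 'position': [487.057, 300.338, 32.162], 'tcp_rot': [2.283, 2.158, 0.001], 'wrist_force': [1.09, 0.012, 5.036], 'torque': [-0.178, -0.077, 0.085], 'finger_gap': 0.352}
```

```bash
python3 -m jog '-0.003 0 0 0.01 0 -0.02 2.4;-0.006 0 0 0.02 0 -0.04 2.4;-0.006 0 0 0.02 0 -0.04 2.4';python3 -c "
from h import *;st();st()"
```

```text
time_s: 17.0
position: [487.1, 300.2, 32.0]
tcp_rot: [2.279, 2.155, -0.006]
wrist_force: [-2.0, -2.4, 12.9]
finger_gap: 0.352
{'time_s': 17.0, 'position': [487.147, 300.227, 32.045], 'tcp_rot': [2.279, 2.155, -0.006], 'wrist_force': [-2.005, -2.444, 12.876], 'torque': [-0.43, 0.393, 0.094], 'finger_gap': 0.352}
{'time_s': 17.0, 'position': [487.147, 300.227, 32.045], 'tcp_rot': [2.279, 2.155, -0.006], 'wrist_force': [-2.005, -2.444, 12.876], 'torque': [-0.43, 0.393, 0.094], 'finger_gap': 0.352}
```

```bash
python3 -m jog '0 0 0 -0.01 0.01 0 2.4;0 0 0 -0.01 0.02 0 2.4;0 0 0 -0.01 0.02 -0.01 2.4';python3 -m jog '0 0 0 0 0 0 2.4;0 0 0 0 0 0 2.4';python3 -c "
from h import *;st();ctrl.grab_frame('wrist');st();ctrl.grab_frame('wrist');st()"
```

```text
time_s: 17.38
position: [487.1, 300.3, 32.0]
tcp_rot: [2.279, 2.155, -0.006]
wrist_force: [-1.8, -2.7, 16.1]
finger_gap: 0.356
time_s: 17.62
position: [487.1, 300.2, 32.0]
tcp_rot: [2.279, 2.155, -0.006]
wrist_force: [-1.7, -4.2, 14.5]
finger_gap: 0.353
{'time_s': 17.625, 'position': [487.145, 300.229, 32.023], 'tcp_rot': [2.279, 2.155, -0.006], 'wrist_force': [-1.675, -4.161, 14.479], 'torque': [-0.695, 0.352, 0.118], 'finger_gap': 0.353}
{'time_s': 17.675, 'position': [487.139, 300.241, 32.025], 'tcp_rot': [2.279, 2.155, -0.006], 'wrist_force': [-1.217, -3.908, 15.045], 'torque': [-0.681, 0.356, 0.122], 'finger_gap': 0.357}
{'time_s': 17.725, 'position': [487.111, 300.239, 32.026], 'tcp_rot': [2.279, 2.155, -0.006], 'wrist_force': [-2.653, -3.857, 14.539], 'torque': [-0.691, 0.367, 0.115], 'finger_gap': 0.356}
```

```bash
python3 -m jog '0 0 0.004 -0.02 -0.03 0 2.4;0 0 0.004 -0.02 -0.04 0 2.4;0 0 0.004 -0.02 -0.04 0 2.4';python3 -m jog '0 0 0 0 0 0 2.4;0 0 0 0 0 0 2.4';python3 -c "
from h import *
f=[]
for k in range(6):
  ctrl.grab_frame('wrist');s=ctrl.observe();f.append(np.r_[s['wrist_force'],s['torque']])
print(np.mean(f,0).round(2),np.std(f,0).round(2));st()"
```

```text
time_s: 18.1
position: [487.1, 300.2, 32.0]
tcp_rot: [2.275, 2.159, -0.005]
wrist_force: [0.4, -1.7, 12.1]
finger_gap: 0.357
time_s: 18.35
position: [487.1, 300.2, 32.0]
tcp_rot: [2.276, 2.159, -0.005]
wrist_force: [-0.7, -0.9, 12.4]
finger_gap: 0.353
[ 0.37 -1.59 12.41 -0.21  0.06 -0.13] [0.48 0.45 0.39 0.03 0.05 0.02]
{'time_s': 18.65, 'position': [487.142, 300.229, 32.028], 'tcp_rot': [2.276, 2.159, -0.005], 'wrist_force': [-0.467, -1.695, 13.028], 'torque': [-0.258, 0.13, -0.132], 'finger_gap': 0.351}
```

```bash
python3 -m jog '0.001 0 -0.002 0 -0.02 -0.01 2.4;0.001 0 -0.002 0 -0.02 -0.01 2.4;0.001 0 -0.002 0 -0.02 -0.01 2.4';python3 -m jog '0 0 0 0 0 0 2.4;0 0 0 0 0 0 2.4';python3 -c "
from h import *
f=[]
for k in range(8):
  ctrl.grab_frame('wrist');s=ctrl.observe();f.append(np.r_[s['wrist_force'],s['torque']])
print(np.mean(f,0).round(2),np.std(f,0).round(2));st();grab('scene','s9.png')
_,i=grab('wrist','w9.png');j=cv2.imread('pics/s9.png')
cv2.imwrite('pics/end.png',np.hstack([cv2.resize(i,(400,300)),cv2.resize(j[130:280,120:320],(400,300))]))"
```

```text
time_s: 19.02
position: [487.1, 300.2, 32.0]
tcp_rot: [2.278, 2.158, -0.003]
wrist_force: [-0.6, -0.9, 13.4]
finger_gap: 0.353
time_s: 19.27
position: [487.1, 300.2, 32.0]
tcp_rot: [2.278, 2.158, -0.003]
wrist_force: [0.2, -1.4, 12.9]
finger_gap: 0.357
[-0.24 -0.63 13.71 -0.08  0.11  0.02] [0.19 0.52 0.36 0.03 0.03 0.03]
{'time_s': 19.675, 'position': [487.157, 300.227, 32.034], 'tcp_rot': [2.278, 2.158, -0.003], 'wrist_force': [-0.323, -0.745, 14.138], 'torque': [-0.086, 0.065, -0.039], 'finger_gap': 0.357}
```

View pics/end.png

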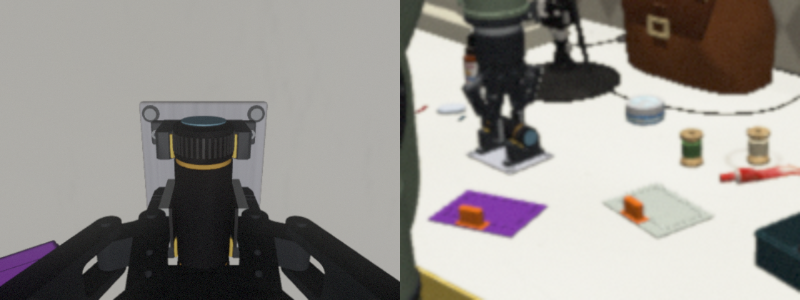

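The barrel lies in both V saddles, held, and the lid is flat and clear. The forces are balanced. One last check is the barrel's position along the V against the stand's foot.

```bash
python3 - <<'E'
from h import *
w=ctrl.calibration("wrist")
print("foot far corners",cast(w,[[139*1.4,102*1.4],[268*1.4,102*1.4]],6).round(1).tolist())
R=cv2.Rodrigues(np.array(ctrl.observe()["tcp_rot"]))[0]
# ring crown on top of barrel, near end face top edge
print("ring top",cast(w,[[203*1.4,168.5*1.4]],64).round(1),"end top edge",cast(w,[[202*1.4,129*1.4]],64).round(1))
E
```

```text
foot far corners [[446.9, 356.2, 6.0], [533.7, 351.3, 6.0]]
ring top [[488.6 329.5  64. ]] end top edge [[489.2 348.9  64. ]]
```

```bash
python3 -c "
from h import *;st();print(ctrl.hand_in())"
```

```text
{'time_s': 19.775, 'position': [487.127, 300.238, 32.041], 'tcp_rot': [2.278, 2.158, -0.003], 'wrist_force': [0.339, -0.887, 14.332], 'torque': [-0.136, 0.127, -0.005], 'finger_gap': 0.354}
the job is handed in; nothing more can be done
None
```

I took the lid off and laid it flat and right way up on the free worktop. The barrel is seated in both V saddles, and I handed the job in at about 19.8 s while still gripping and pressing it. `hand_in` reports no verdict, so whether it passed is not confirmed.

- **Press:** the last readings showed about 14 N on the wrist, or roughly 16 N on the saddles with the barrel's weight. Side force was under 0.5 N and the moments were near zero. From this I infer that both flanks and both saddles carry alike; the pad forces themselves are not measured.
- **Barrel position:** in the last picture the barrel's middle is about 3–4 mm off centre along the V (limit 10 mm). The height and sideways fit rest on the contact readings and the tool pose.
- **Everything else:** in the last pictures the spools and glue tube look undisturbed and the lid lies flat by itself.
- **Disagreements:** the only one was the top camera placing the stand about 4 mm differently along y than the wrist camera. I used the wrist view, which the foot's far edge confirmed.
- **Hard contact:** setting the lid down briefly pressed it on the worktop with about 31 N, and I eased off before letting go.

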